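# Load the heat sink into the drilling jig by pushing

### The job

Get the finned heat sink that lies on the drilling jig ready for drilling by only pushing it, never lifting it: slide it along the jig's base plate so that one of its long sides lies flat against the jig's long back rail, then push the jig's sliding stop along the rail until the heat sink is trapped snugly between the sliding stop and the fixed end stop, with no gap left at the rail or at either stop. Leave the capacitor, the pot and the roll of tape on the jig where they are.

Things in the scene. Friction and masses are not known exactly. Their poses are not given: they have to be found in the camera images.
- heat_sink: Loose pale finned aluminium heat sink, 38 (its x) x 50 (its y) x 29 mm high, about 0.07 kg; long sides at x = +-19 mm. Origin at the centre of its underside. Starts flat on the jig's plate, in front of the rail, within the opening between the stops, turned up to 0.4 rad from the jig's axes. Only to be pushed: lifting it over 8 mm or tipping it fails.
- jig: Fixed jig: grey base plate 250 x 280 x 5 mm with L-shaped aluminium stops 16 mm high. Origin on the plate's top at the inner corner; +x away from the robot, +y along the rail to the left. Plate: x -150 to 100, y -110 to 170 mm. Back rail: x 0 to 22, y -15 to 170. End stop: x -38 to 0, y -15 to 0. Loaded, the heat sink's origin is at x -19, y 25 mm here, its axes parallel to the jig's.
- sliding_stop (a joint): Travel in m of the steel sliding stop along the back rail towards the fixed end stop, 0 (fully open) to 0.095; the opening between the stops is 0.140 m minus this. Starts at 0 to 0.03 and stays where it is left (about 2 N of friction). With the heat sink trapped it reads about 0.090.
- stop_face (a point): Middle of the sliding stop's inner face (looking along -y to the end stop), 15 mm above the plate; axes as the jig's. Its steel blade is 14 mm thick from here in +y, +-20 mm in x (40 mm out from the rail), 1.5 to 34 mm above the plate: push its outer face, 14 mm in +y. Behind, a saddle with black thumbscrew rides on the rail, 40 mm high, not further out in +y.
- capacitor: Bystander, loose: upright blue can capacitor 35 mm in diameter, 50 mm high, standing on the plate behind the back rail. Origin at the centre of its underside.
- pot: Bystander, loose: small round pot with a screw lid, 40 mm in diameter, 40 mm high, standing on the plate behind the back rail. Origin at the centre of its underside.
- tape_roll: Bystander, loose: roll of black tape lying flat, 57 mm across, 19 mm high, on the plate to the right of the end stop. Origin at the centre of its underside.
Things that resemble listed ones, but are neither listed nor needed, are in the scene too. What is shaped like the heat_sink but orange is not meant.

How it is judged:
By the outcome, as a careful person would: the job done as asked, in the order asked, and still so for the second after the job is handed in, with the robot touching nothing.
It also fails if it takes over 35 s, if anything falls off the work surface, if the arm or the gripper's body presses on something with over 40 N, if the wrist force passes 120 N, or if a joint passes its speed limit or range.

### The arm

A 6-joint arm with a two-finger parallel gripper is mounted at the origin on a cart in front of the work surface, level with it; the furniture and walls round the work are solid. World frame = base frame: x ahead of the robot, y to its left, z up, the work surface at z = 0. Lengths are in m, angles in rad, forces in N, time in s.
With the tool pointing down it reaches from about 0.425 to 0.95 m from the base axis. Payload 3.5 kg.
Tool frame: the origin (TCP) lies at the very end of the fingers, on their centre line; the grasp point (between the pads) lies ctrl.tcp_to_grasp behind it (ctrl.tcp_to_grasp is the distance from the TCP to the grasp point, in m); z points along the fingers, y is the line along which they close (so a half turn about z gives the same grasp; the last joint's range is limited). The gripper opens to 85 mm and grips with 20 to 120 N. Pads are 22 mm wide; open, the fingers measure 114 mm over their backs; the gripper's body (76 mm by 85 mm) begins 54 mm behind the grasp point. The pads swing forward as they close: fully open they stand 13 mm farther back than shut.
Start: joints at [-1.363, 0.286, 1.577, -0, 1.279, -0.15], TCP at [0.236, -0.632, 0.231] pointing down, gripper open.
Joint ranges: [-2.77, 2.77], [-0.9, 2.22], [0.21, 2.48], [-1.53, 4.67], [0.24, 2.81], [-2.84, 2.84]. Speed limits (rad/s): [2.79, 2.79, 3.14, 3.14, 3.14, 3.14].

### API

Orientations are given as a unit quaternion [x, y, z, w].
In Python, from plant import ctrl gives the robot as it stands.
- The arm moves only by the shell command python3 -m inch 'ROWS' [FORCE]. ROWS is JSON, a list of rows, each an object with "slide": the shift along the tool's x, y, z in cm, a list of three; "turn": the turn about the tool's z in rad; "grip": the finger opening in cm, from 0 to 8.54. A call has 1 to 20 rows; each row is the pose to reach, as a shift and turn from the pose commanded when the call began, along the tool's axes at that moment; what a row does not reach only later rows make up. A row lasts 1/10 s, in which the tool goes at most 50 mm and 8.59 degrees, less where a joint would pass 70% of its speed; a pose out of reach is approached as far as the arm can. A call with a gripper value outside its range is refused whole. The fingers move at their own pace and stop on an object; FORCE is the grip in N (left out, the last holds). Time passes only in rows, so rows that repeat a pose let the fingers close. It gives the time, the measured TCP pose, the force, the opening and the grip force at its end, in the units of the state.
- ctrl.get_state(): the state, without advancing time (a new reading comes with each control period).
- ctrl.read_camera(name): name is "scene" or "top" or "wrist"; returns (picture, depth): 480x640x3 uint8, red, green, blue; 480x640 float32, m along the optical axis (not along the pixel's ray), 0 where there is no reading.
- ctrl.camera_info(name): a dict with "K" (3x3 intrinsics, pixels), "D" ([k1, k2, p1, p2, k3] as OpenCV has them; the pictures are not rectified), "camera_from_world" (4x4, takes a point from world to camera coordinates); the wrist camera has in their place "T_tool_cam" (4x4, takes a point from camera to tool coordinates, whose origin is the TCP and whose axes are the flange's). Camera axes: x right, y down, z forward; pixel columns grow to the right and rows downward; lengths in m; the calibration is good to about 2 mm. A picture is of the moment at which its call begins: read the wrist's pose just before it. camera_info takes no time and is no camera call.
- ctrl.sign_off(): hands the job in; it is judged then, once.
The state is a dict: "time": time; "qpos": joint angles; "dq": joint speeds; "joint_efforts": joint torques, N m; "eef_pos": TCP position; "tcp_rot": TCP orientation; "contact_force": force on the tool from outside, world axes, zero at the start; "wrist_torque": the same for the moment, N m; "opening": opening from 0.0 (shut) to 1.0 (fully open); "finger_force": force on a finger pad.
Only numpy, scipy, OpenCV 4.12 (cv2) and the standard library are available. Lean on these libraries where they do the work, as an engineer would, in place of code of your own. Each camera call takes 0.05 s, during which the arm holds its last target. There are 200 camera calls.

## Working session

There is one attempt and no reset: what is moved stays moved. The work goes in short steps, Python scripts to look and compute and a shell command to move; the robot and the scene stay as the last step left them, time stands still between calls to the robot, and variables do not carry over. Pictures are saved under pics/ and viewed, at most 12 in all, crops included, and the job is handed in when it is done.

```bash
mkdir -p pics; ls
python3 - <<'E'
from plant import ctrl
import cv2,numpy as np
np.set_printoptions(precision=4,suppress=True)
s=ctrl.get_state(); print(s); print(ctrl.tcp_to_grasp)
for n in("top","scene"):
    i=ctrl.camera_info(n); print(n,i)
    p,d=ctrl.read_camera(n); cv2.imwrite(f"pics/{n}0.png",p[:,:,::-1]); np.save(f"{n}0.npy",d)
print(ctrl.camera_info("wrist"))
E
```

```text
pics
{'time': 0.0, 'qpos': array([-1.363 ,  0.2872,  1.5782,  0.    ,  1.2786, -0.15  ]), 'dq': array([ 0.0012, -0.    , -0.0003, -0.0007,  0.0006, -0.0009]), 'joint_efforts': array([  0.    , -40.5985, -29.2625,  -0.0001,   0.0059,   0.    ]), 'eef_pos': array([ 0.2363, -0.6316,  0.2299]), 'tcp_rot': array([ 0.984 ,  0.1779, -0.    , -0.0012]), 'contact_force': array([ 0.8933, -0.2826,  0.0889]), 'wrist_torque': array([-0.018 , -0.0165, -0.0053]), 'finger_force': 0.0, 'opening': 0.9988885389647042}
0.0187
top {'K': array([[558.887 ,   0.    , 318.3335],
       [  0.    , 558.887 , 240.9758],
       [  0.    ,   0.    ,   1.    ]]), 'D': array([-0.081,  0.   ,  0.   ,  0.   ,  0.   ]), 'camera_from_world': array([[ 0.0311, -0.9995, -0.003 , -0.3886],
       [-0.994 , -0.0306, -0.105 ,  0.5797],
       [ 0.1048,  0.0062, -0.9945,  0.8564],
       [ 0.    ,  0.    ,  0.    ,  1.    ]])}
scene {'K': array([[445.8362,   0.    , 319.6682],
       [  0.    , 445.8362, 233.4601],
       [  0.    ,   0.    ,   1.    ]]), 'D': array([0.0105, 0.    , 0.    , 0.    , 0.    ]), 'camera_from_world': array([[ 0.7211, -0.6927,  0.0168, -0.6655],
       [-0.2915, -0.3252, -0.8996,  0.0809],
       [ 0.6286,  0.6438, -0.4364,  0.7661],
       [ 0.    ,  0.    ,  0.    ,  1.    ]])}
{'K': array([[405.9143,   0.    , 312.9983],
       [  0.    , 405.9143, 239.0439],
       [  0.    ,   0.    ,   1.    ]]), 'D': array([0.0035, 0.    , 0.    , 0.    , 0.    ]), 'T_tool_cam': array([[-0.0001, -0.9636, -0.2674,  0.0668],
       [ 1.    ,  0.0001, -0.0007,  0.0008],
       [ 0.0007, -0.2674,  0.9636, -0.1419],
       [ 0.    ,  0.    ,  0.    ,  1.    ]])}
```

View pics/top0.png

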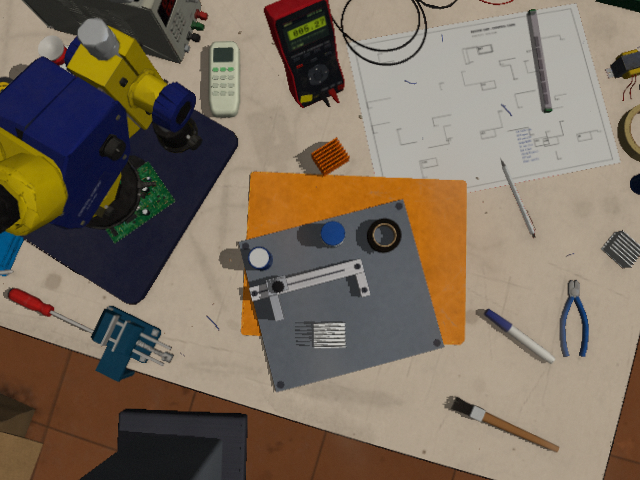

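View pics/scene0.png

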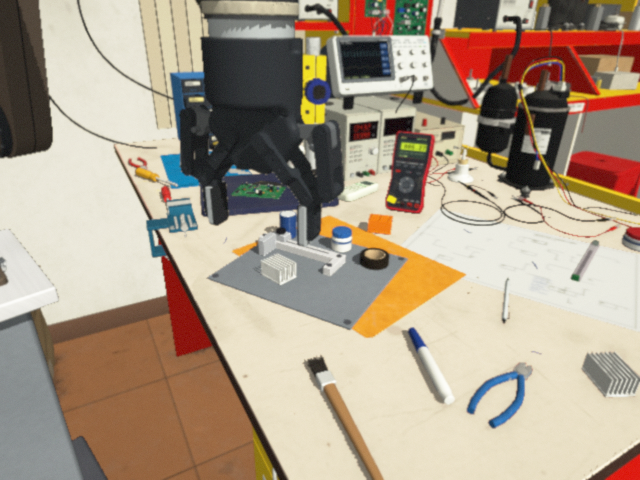

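Top view: the jig plate has corners near (400,205), (442,345), (280,385) and (240,243). The heat sink is at about (320,335), the sliding stop blade at about (277,305) and the end stop at about (362,285). Next I fit the plate and measure the heat sink.

```bash
cat > h.py <<'E'
import cv2,numpy as np
from plant import ctrl
np.set_printoptions(precision=4,suppress=True)
def rays(name,px,z,T=None):
    i=ctrl.camera_info(name); 
    C=i["camera_from_world"] if T is None else np.linalg.inv(T)
    n=cv2.undistortPoints(np.array(px,float).reshape(-1,1,2),i["K"],i["D"]).reshape(-1,2)
    W=np.linalg.inv(C); d=np.c_[n,np.ones(len(n))]@W[:3,:3].T; o=W[:3,3]
    return o+d*((z-o[2])/d[:,2])[:,None]
def proj(name,P,T=None):
    i=ctrl.camera_info(name); C=i["camera_from_world"] if T is None else np.linalg.inv(T)
    return cv2.projectPoints(np.array(P,float).reshape(-1,3),cv2.Rodrigues(C[:3,:3])[0],C[:3,3],i["K"],i["D"])[0].reshape(-1,2)
def wristT():
    from scipy.spatial.transform import Rotation as R
    s=ctrl.get_state(); T=np.eye(4); T[:3,:3]=R.from_quat(s["tcp_rot"]).as_matrix(); T[:3,3]=s["eef_pos"]
    return T@ctrl.camera_info("wrist")["T_tool_cam"]
E
python3 - <<'E'
from h import *
p=cv2.imread("pics/top0.png"); d=np.load("top0.npy")
W=np.linalg.inv(ctrl.camera_info("top")["camera_from_world"])
def pt(u,v): 
    z=d[v,u]; i=ctrl.camera_info("top"); n=cv2.undistortPoints(np.array([[[u,v]]],float),i["K"],i["D"]).ravel()
    return W[:3,:3]@np.array([n[0]*z,n[1]*z,z])+W[:3,3]
for q in [(420,330),(300,370),(330,335),(277,300),(340,275),(455,300)]: print(q,p[q[1],q[0]],pt(*q))
hsv=cv2.cvtColor(p,cv2.COLOR_BGR2HSV)
m=((hsv[...,1]<70)&(hsv[...,2]<140)).astype(np.uint8); m[:150]=0; m[:,:225]=0;m[:,460:]=0;m[400:]=0
m=cv2.morphologyEx(m,cv2.MORPH_OPEN,np.ones((5,5)))
c=max(cv2.findContours(m,0,2)[0],key=cv2.contourArea); h=cv2.convexHull(c)
a=cv2.approxPolyDP(h,8,True).reshape(-1,2); print(a); w=rays("top",h.reshape(-1,2),.005)
r=cv2.minAreaRect(w[:,:2].astype(np.float32)*1000); print(r, cv2.boxPoints(r))
cv2.imwrite("pics/crop0.png",cv2.resize(p[195:395,230:450],None,fx=3,fy=3,interpolation=2))
E
```

```text
(420, 330) [98 92 90] [ 0.455  -0.5386  0.004 ]
(300, 370) [92 88 86] [ 0.3859 -0.3475  0.0059]
(330, 335) [174 175 175] [ 0.4446 -0.3932  0.0338]
(277, 300) [139 135 136] [ 0.4963 -0.3091  0.0392]
(340, 275) [160 161 166] [ 0.539  -0.4066  0.02  ]
(455, 300) [ 31 106 178] [ 0.5047 -0.5952  0.0027]
[[402 200]
 [442 347]
 [273 390]
 [225 249]]
((505.19775390625, -393.3785705566406), (252.07620239257812, 309.1592712402344), 16.54140853881836) [[ 340.3657 -281.0804]
 [ 428.3859 -577.4449]
 [ 670.0298 -505.6767]
 [ 582.0096 -209.3123]]
```

View pics/crop0.png

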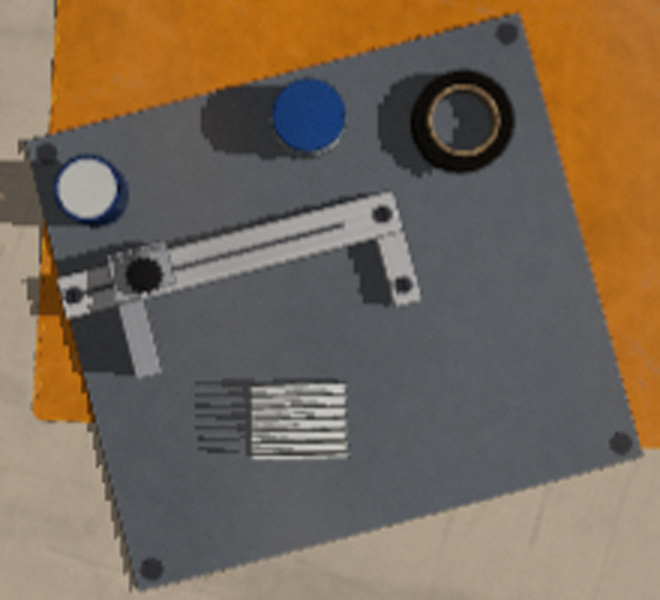

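The crop (3x, offset 230,195) shows these corners:
- Plate: (20,143), (520,13), (641,455), (137,590).
- Heat sink top: (250,383), (347,380), (349,458), (251,459), turned about 0.25 rad from the jig.
- Stop blade: front end at about (133–160,377).

```bash
cat >> h.py <<'E'
def fit(J,W):  # 2D rigid fit world=R J + t
    J=np.array(J,float);W=np.array(W)[:,:2];a=J.mean(0);b=W.mean(0)
    u,s,v=np.linalg.svd((J-a).T@(W-b)); R=v.T@np.diag([1,np.linalg.det(v.T@u.T)])@u.T
    return R,b-R@a,W-((R@J.T).T+b-R@a)
E
python3 - <<'E'
from h import *
f=lambda L: np.array(L)/3.+[230-.33,195-.33]
w=rays("top",f([(20,143),(520,13),(641,455),(137,590)]),.005)
R,t,e=fit([(.1,.17),(.1,-.11),(-.15,-.11),(-.15,.17)],w); th=np.arctan2(R[1,0],R[0,0]); print("jig",t,th);print(e)
J=lambda w:(w[:,:2]-t)@R
h=rays("top",f([(250,383),(347,380),(349,458),(251,459)]),.034); print(h,J(h)); 
Rh,thh,e=fit([(.019,.025),(.019,-.025),(-.019,-.025),(-.019,.025)],J(h)); print("hs",thh,np.arctan2(Rh[1,0],Rh[0,0]),e)
print("blade top front", J(rays("top",f([(138,377),(161,373),(118,305)]),.039)))
print("endstop", J(rays("top",f([(395,305),(421,299),(397,194)]),.021)))
# tool target checks
print("tool x axis dirs", th)
E
```

```text
jig [ 0.5415 -0.4291] 0.28878275696732164
[[-0.0013  0.0012]
 [-0.0009 -0.0015]
 [ 0.0008  0.0006]
 [ 0.0014 -0.0004]]
[[ 0.4634 -0.3661  0.034 ]
 [ 0.4665 -0.4164  0.034 ]
 [ 0.4264 -0.4185  0.034 ]
 [ 0.4243 -0.3679  0.034 ]] [[-0.057   0.0826]
 [-0.0683  0.0335]
 [-0.1074  0.0429]
 [-0.0949  0.092 ]]
hs [-0.0819  0.0627] -0.2383581908799745 [[ 0.0006  0.    ]
 [ 0.001  -0.0005]
 [-0.0011 -0.0001]
 [-0.0005  0.0005]]
blade top front [[-0.0392  0.1377]
 [-0.0402  0.1257]
 [-0.0006  0.1385]]
endstop [[-0.0374 -0.0017]
 [-0.0379 -0.0158]
 [ 0.0191 -0.0181]]
tool x axis dirs 0.28878275696732164
```

Measurements agree with the given sizes: end stop at y = 0, blade inner face at about 0.125 (travel about 0.015), heat sink at jig (-0.082, 0.063) with yaw -0.24. Next I compute the approach in the tool frame.

```bash
cat >> h.py <<'E'
TH=0.2888; T0=np.array([.5415,-.4291])
def jw(x,y): c,s=np.cos(TH),np.sin(TH); return T0+np.array([c*x-s*y,s*x+c*y])
def rel(x,y,z):
    from scipy.spatial.transform import Rotation as R
    s=ctrl.get_state(); M=R.from_quat(s["tcp_rot"]).as_matrix()
    return (M.T@(np.r_[jw(x,y),z]-s["eef_pos"])*100).round(2), round(np.arctan2(M[1,0],M[0,0])-TH,4)
def injig():
    s=ctrl.get_state(); c,q=np.cos(TH),np.sin(TH); d=s["eef_pos"][:2]-T0
    return np.array([c*d[0]+q*d[1],-q*d[0]+c*d[1],s["eef_pos"][2]]).round(4)
E
python3 -c "
from h import *
print(rel(-.14,.0627,.11),rel(-.14,.0627,.013),injig())"
```

```text
(array([ 22.14, -15.48,  12.05]), np.float64(0.069)) (array([ 22.14, -15.46,  21.75]), np.float64(0.069)) [-0.3502 -0.1072  0.2301]
```

```bash
python3 -m inch '[{"slide":[4,-3,1],"turn":0.069,"grip":2},{"slide":[8,-6,3],"turn":0.069,"grip":2},{"slide":[12,-9,6],"turn":0.069,"grip":2},{"slide":[16,-12,9],"turn":0.069,"grip":2},{"slide":[20,-14,11],"turn":0.069,"grip":2},{"slide":[22.1,-15.5,12],"turn":0.069,"grip":2},{"slide":[22.1,-15.5,12],"turn":0.069,"grip":2},{"slide":[22.1,-15.5,12],"turn":0.069,"grip":2},{"slide":[22.1,-15.5,12],"turn":0.069,"grip":2}]' 20
python3 - <<'E'
from h import *
print(injig(),rel(-.14,.0627,.013))
T=wristT(); p,d=ctrl.read_camera("wrist"); p=p[:,:,::-1].copy()
for x,y,z in [(-.038,0,.021),(-.038,-.015,.021),(-.04,.125,.039),(-.04,.139,.039),(0,0,.021)]:
    u=proj("wrist",np.r_[jw(x,y),z],T)[0]; cv2.circle(p,tuple(int(k) for k in u),4,(0,0,255),1)
cv2.imwrite("pics/w1.png",p)
E
```

```text
time: 1.0
eef_pos: [0.3891, -0.4108, 0.1121]
tcp_rot: [0.99, 0.144, 0.0, 0.001]
contact_force: [0.3, 0.1, 0.3]
opening: 0.234
finger_force: 0.0
[-0.1409  0.061   0.1121] (array([ 0.08, -0.19,  9.91]), np.float64(-0.0005))
```

View pics/w1.png

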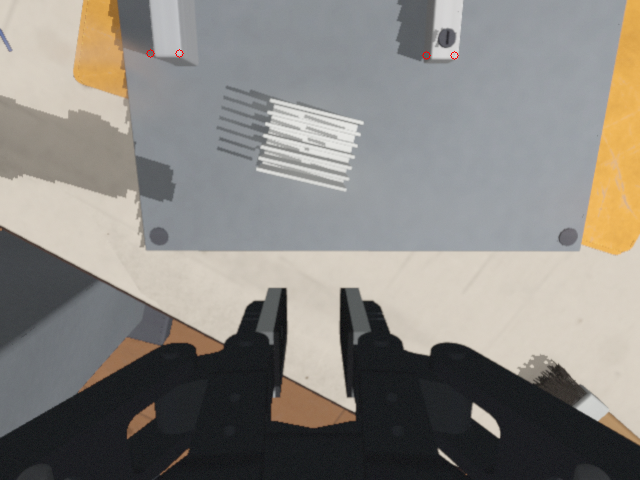

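The wrist view confirms the jig frame: predicted stop corners fall within 3–4 px at (426,55) and (151,53). The heat sink's centre at (310,145) is dead ahead of the fingers. I descend and push towards the rail.

```bash
python3 -m inch '[{"slide":[0,-0.1,4],"turn":0,"grip":2},{"slide":[0,-0.1,7.5],"turn":0,"grip":2},{"slide":[0,-0.1,9],"turn":0,"grip":2},{"slide":[0,-0.1,9.7],"turn":0,"grip":2},{"slide":[0,-0.1,9.7],"turn":0,"grip":2},{"slide":[1,-0.1,9.7],"turn":0,"grip":2}]'
python3 -m inch '[{"slide":[0.4,0,0],"turn":0,"grip":2},{"slide":[0.8,0,0],"turn":0,"grip":2},{"slide":[1.2,0,0],"turn":0,"grip":2},{"slide":[1.6,0,0],"turn":0,"grip":2},{"slide":[2.0,0,0],"turn":0,"grip":2},{"slide":[2.4,0,0],"turn":0,"grip":2},{"slide":[2.8,0,0],"turn":0,"grip":2},{"slide":[3.2,0,0],"turn":0,"grip":2},{"slide":[3.6,0,0],"turn":0,"grip":2},{"slide":[4.0,0,0],"turn":0,"grip":2},{"slide":[4.4,0,0],"turn":0,"grip":2},{"slide":[4.8,0,0],"turn":0,"grip":2},{"slide":[5.2,0,0],"turn":0,"grip":2},{"slide":[5.6,0,0],"turn":0,"grip":2},{"slide":[6.0,0,0],"turn":0,"grip":2},{"slide":[6.4,0,0],"turn":0,"grip":2},{"slide":[6.8,0,0],"turn":0,"grip":2},{"slide":[7,0,0],"turn":0,"grip":2},{"slide":[7,0,0],"turn":0,"grip":2}]'
python3 - <<'E'
from h import *
print(injig(),rel(-.049,.0627,.013))
p,d=ctrl.read_camera("top"); cv2.imwrite("pics/top1.png",cv2.resize(p[195:395,230:450,::-1],None,fx=3,fy=3,interpolation=2))
E
```

```text
time: 1.65
eef_pos: [0.3988, -0.4074, 0.0159]
tcp_rot: [0.99, 0.143, 0.001, 0.001]
contact_force: [0.4, -0.7, -0.2]
opening: 0.231
finger_force: 0.0
time: 3.55
eef_pos: [0.4659, -0.3858, 0.0144]
tcp_rot: [0.99, 0.144, 0.0, 0.0]
contact_force: [-0.6, -0.1, 0.3]
opening: 0.233
finger_force: 0.0
[-0.0601  0.063   0.0144] (array([1.11, 0.03, 0.14]), np.float64(0.0003))
```

View pics/top1.png

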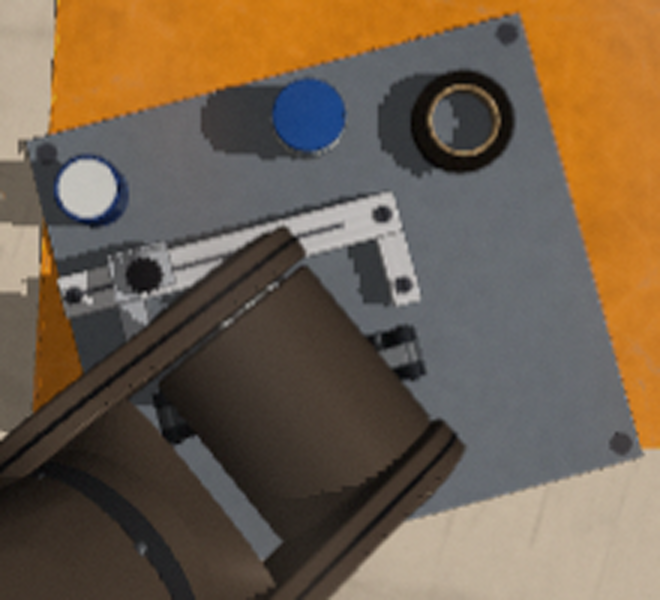

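The arm hides the heat sink from above, so I go by force and the wrist camera from here. I push the last centimetre slowly.

```bash
python3 -m inch '[{"slide":[0.3,0,0],"turn":0,"grip":2},{"slide":[0.6,0,0],"turn":0,"grip":2},{"slide":[0.8,0,0],"turn":0,"grip":2},{"slide":[1.0,0,0],"turn":0,"grip":2},{"slide":[1.1,0,0],"turn":0,"grip":2},{"slide":[1.1,0,0],"turn":0,"grip":2}]'
python3 - <<'E'
from h import *
print(injig())
T=wristT(); p,d=ctrl.read_camera("wrist"); p=p[:,:,::-1].copy()
for x,y,z in [(-.038,0,.021),(-.04,.125,.039),(0,0,.021),(0,.04,.021),(0,.1,.021)]:
    u=proj("wrist",np.r_[jw(x,y),z],T)[0]; cv2.circle(p,tuple(int(k) for k in u),4,(0,0,255),1)
cv2.imwrite("pics/w2.png",p)
E
```

```text
time: 4.2
eef_pos: [0.4756, -0.3828, 0.0143]
tcp_rot: [0.99, 0.144, -0.001, -0.0]
contact_force: [-2.0, 0.1, 1.0]
opening: 0.232
finger_force: 1.5
[-0.05    0.0631  0.0143]
```

View pics/w2.png

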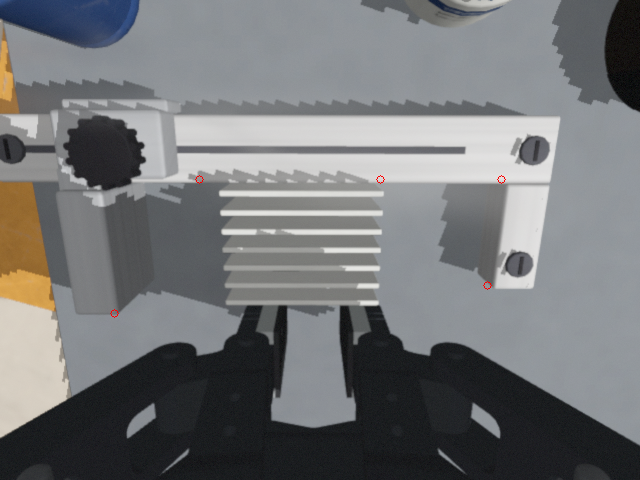

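The heat sink is square to the rail, with its top fin at row ~190 just below the rail edge at row 182. I press a little further until the force rises.

```bash
python3 -m inch '[{"slide":[0.1,0,0],"turn":0,"grip":2},{"slide":[0.2,0,0],"turn":0,"grip":2},{"slide":[0.2,0,0],"turn":0,"grip":2}]'
python3 -m inch '[{"slide":[0.1,0,0],"turn":0,"grip":2},{"slide":[0.2,0,0],"turn":0,"grip":2},{"slide":[0.2,0,0],"turn":0,"grip":2}]'
```

```text
time: 4.55
eef_pos: [0.4757, -0.3828, 0.0144]
tcp_rot: [0.99, 0.144, -0.003, -0.001]
contact_force: [-9.8, -2.5, 3.9]
opening: 0.235
finger_force: 5.0
time: 4.85
eef_pos: [0.4757, -0.3828, 0.0144]
tcp_rot: [0.989, 0.145, -0.005, -0.001]
contact_force: [-16.1, -3.7, 7.0]
opening: 0.235
finger_force: 8.2
```

Contact is firm at 16 N with no further motion, so the heat sink is seated on the rail. I back off, rise, close the fingers and go to the outside of the sliding stop.

```bash
python3 -m inch '[{"slide":[-0.4,0,0],"turn":0,"grip":2},{"slide":[-1.5,0,0],"turn":0,"grip":2},{"slide":[-3,0,0],"turn":0,"grip":2},{"slide":[-4,0,-2],"turn":0,"grip":2},{"slide":[-4,0,-6],"turn":0,"grip":0},{"slide":[-4,0,-10],"turn":0,"grip":0},{"slide":[-4,-4,-10],"turn":0,"grip":0},{"slide":[-3,-8,-10],"turn":0,"grip":0},{"slide":[-1,-10,-10],"turn":0,"grip":0},{"slide":[-1,-10,-10],"turn":0,"grip":0},{"slide":[-1,-10,-10],"turn":0,"grip":0}]'
python3 - <<'E'
from h import *
print(injig(),rel(-.022,.175,.02),rel(-.022,.09,.02))
T=wristT(); p,d=ctrl.read_camera("wrist"); p=p[:,:,::-1].copy()
for x,y,z in [(-.038,0,.021),(-.04,.125,.039),(-.04,.139,.039),(0,0.003,.021),(0,.1,.021)]:
    u=proj("wrist",np.r_[jw(x,y),z],T)[0]; cv2.circle(p,tuple(int(k) for k in u),4,(0,0,255),1)
cv2.imwrite("pics/w3.png",p)
E
```

```text
time: 5.95
eef_pos: [0.4418, -0.2886, 0.1145]
tcp_rot: [0.99, 0.144, 0.0, 0.0]
contact_force: [-0.9, -0.4, -0.3]
opening: -0.0
finger_force: 0.0
[-0.0556  0.1631  0.1145] (array([ 3.36, -1.2 ,  9.45]), np.float64(0.0011)) (array([3.35, 7.3 , 9.46]), np.float64(0.0011))
```

View pics/w3.png

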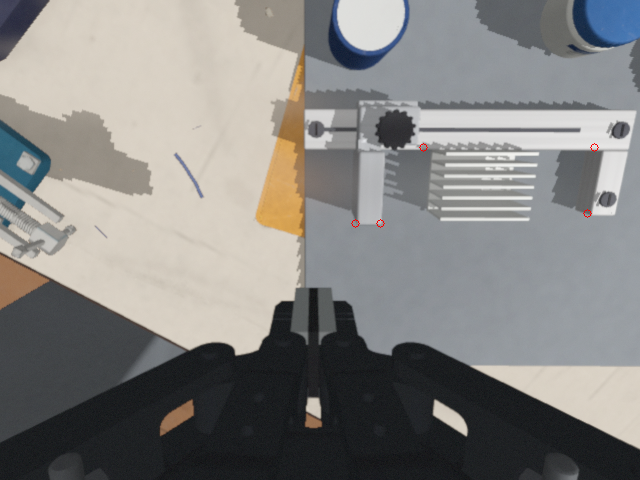

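The heat sink lies flush along the rail (its back fin runs along the rail edge at row ~152). The blade is at (355–380,223), where predicted. I descend outside it and push.

```bash
python3 -m inch '[{"slide":[1.5,-1.2,0],"turn":0,"grip":0},{"slide":[3.1,-1.2,3],"turn":0,"grip":0},{"slide":[3.1,-1.2,6],"turn":0,"grip":0},{"slide":[3.1,-1.2,8.5],"turn":0,"grip":0},{"slide":[3.1,-1.2,9.5],"turn":0,"grip":0},{"slide":[3.1,-1.2,9.5],"turn":0,"grip":0}]'
python3 -m inch '[{"slide":[0,0.4,0],"turn":0,"grip":0},{"slide":[0,0.8,0],"turn":0,"grip":0},{"slide":[0,1.2,0],"turn":0,"grip":0},{"slide":[0,1.6,0],"turn":0,"grip":0},{"slide":[0,2.0,0],"turn":0,"grip":0},{"slide":[0,2.4,0],"turn":0,"grip":0},{"slide":[0,2.8,0],"turn":0,"grip":0},{"slide":[0,3.1,0],"turn":0,"grip":0},{"slide":[0,3.4,0],"turn":0,"grip":0},{"slide":[0,3.7,0],"turn":0,"grip":0},{"slide":[0,4.0,0],"turn":0,"grip":0},{"slide":[0,4.0,0],"turn":0,"grip":0}]'
python3 -c "
from h import *
print(injig(),rel(-.025,.0785,.02))"
```

```text
time: 6.6
eef_pos: [0.4669, -0.2684, 0.0177]
tcp_rot: [0.99, 0.143, -0.001, -0.001]
contact_force: [0.4, 0.1, 1.1]
opening: 0.0
finger_force: 0.0
time: 7.8
eef_pos: [0.4797, -0.3072, 0.0192]
tcp_rot: [0.99, 0.144, 0.0, 0.0]
contact_force: [0.3, -0.0, -0.2]
opening: 0.001
finger_force: 0.3
[-0.0246  0.1345  0.0192] (array([-0.04,  5.6 , -0.07]), np.float64(-0.0001))
```

```bash
python3 -m inch '[{"slide":[0,0.3,0],"turn":0,"grip":0},{"slide":[0,0.6,0],"turn":0,"grip":0},{"slide":[0,0.9,0],"turn":0,"grip":0}]'
python3 - <<'E'
from h import *
print(injig())
T=wristT(); p,d=ctrl.read_camera("wrist"); p=p[:,:,::-1].copy()
cv2.imwrite("pics/w4.png",p)
E
```

```text
time: 8.1
eef_pos: [0.4821, -0.3153, 0.0192]
tcp_rot: [0.99, 0.144, -0.0, -0.0]
contact_force: [-1.7, 2.1, 0.7]
opening: 0.001
finger_force: 1.1
[-0.0246  0.126   0.0192]
```

View pics/w4.png

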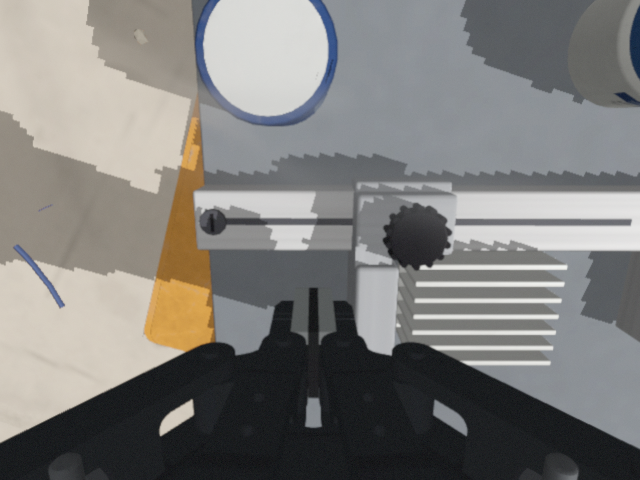

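The fingers push the blade at (375,310), which has moved and now nearly meets the heat sink's left side. I continue towards the end stop.

```bash
python3 -m inch '[{"slide":[0,0.3,0],"turn":0,"grip":0},{"slide":[0,0.6,0],"turn":0,"grip":0},{"slide":[0,0.9,0],"turn":0,"grip":0},{"slide":[0,1.2,0],"turn":0,"grip":0},{"slide":[0,1.5,0],"turn":0,"grip":0},{"slide":[0,1.8,0],"turn":0,"grip":0},{"slide":[0,2.1,0],"turn":0,"grip":0},{"slide":[0,2.4,0],"turn":0,"grip":0},{"slide":[0,2.7,0],"turn":0,"grip":0},{"slide":[0,3.0,0],"turn":0,"grip":0},{"slide":[0,3.3,0],"turn":0,"grip":0},{"slide":[0,3.6,0],"turn":0,"grip":0},{"slide":[0,3.9,0],"turn":0,"grip":0},{"slide":[0,4.1,0],"turn":0,"grip":0},{"slide":[0,4.3,0],"turn":0,"grip":0}]'
python3 -m inch '[{"slide":[0,0.1,0],"turn":0,"grip":0},{"slide":[0,0.2,0],"turn":0,"grip":0},{"slide":[0,0.3,0],"turn":0,"grip":0}]'
python3 -c "
from h import *
print(injig())"
```

```text
time: 9.65
eef_pos: [0.4943, -0.3566, 0.0192]
tcp_rot: [0.99, 0.144, -0.0, -0.0]
contact_force: [-1.4, 2.7, -0.8]
opening: 0.002
finger_force: 1.3
time: 9.95
eef_pos: [0.4951, -0.3593, 0.0192]
tcp_rot: [0.99, 0.144, -0.0, -0.0]
contact_force: [-2.4, 1.7, -0.5]
opening: -0.0
finger_force: 1.2
[-0.0246  0.0801  0.0192]
```

```bash
python3 -m inch '[{"slide":[0,0.1,0],"turn":0,"grip":0},{"slide":[0,0.2,0],"turn":0,"grip":0},{"slide":[0,0.2,0],"turn":0,"grip":0}]'
python3 -m inch '[{"slide":[0,0.1,0],"turn":0,"grip":0},{"slide":[0,0.2,0],"turn":0,"grip":0},{"slide":[0,0.2,0],"turn":0,"grip":0}]'
python3 -c "
from h import *
print(injig())"
```

```text
time: 10.25
eef_pos: [0.4959, -0.3615, 0.0194]
tcp_rot: [0.99, 0.144, 0.0, 0.0]
contact_force: [-0.8, 2.2, -0.4]
opening: -0.0
finger_force: 1.0
time: 10.55
eef_pos: [0.4963, -0.363, 0.0193]
tcp_rot: [0.99, 0.144, -0.0, -0.0]
contact_force: [-1.6, 3.0, -0.5]
opening: 0.001
finger_force: 1.8
[-0.0245  0.0762  0.0193]
```

```bash
python3 -m inch '[{"slide":[0,0.1,0],"turn":0,"grip":0},{"slide":[0,0.2,0],"turn":0,"grip":0},{"slide":[0,0.2,0],"turn":0,"grip":0}]'
python3 -m inch '[{"slide":[0,0.1,0],"turn":0,"grip":0},{"slide":[0,0.2,0],"turn":0,"grip":0},{"slide":[0,0.2,0],"turn":0,"grip":0}]'
python3 - <<'E'
from h import *
print(injig())
p,d=ctrl.read_camera("wrist"); cv2.imwrite("pics/w5.png",p[:,:,::-1])
E
```

```text
time: 10.85
eef_pos: [0.4964, -0.3631, 0.0194]
tcp_rot: [0.99, 0.144, -0.001, -0.003]
contact_force: [-4.0, 7.9, 4.4]
opening: -0.004
finger_force: 4.6
time: 11.15
eef_pos: [0.4963, -0.3631, 0.0194]
tcp_rot: [0.99, 0.144, -0.002, -0.005]
contact_force: [-5.2, 13.0, 8.9]
opening: -0.001
finger_force: 7.3
[-0.0245  0.0761  0.0194]
```

View pics/w5.png

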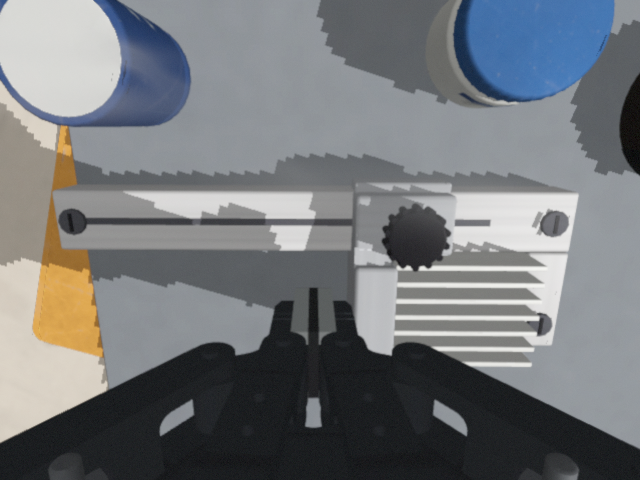

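The heat sink is trapped between the blade (395,310) and the end stop (545,300), and the force rises with no further motion. I back off, rise, and check from above.

```bash
python3 -m inch '[{"slide":[0,-0.2,0],"turn":0,"grip":0},{"slide":[0,-0.6,0],"turn":0,"grip":0},{"slide":[0,-1.5,0],"turn":0,"grip":0},{"slide":[0,-2.5,0],"turn":0,"grip":0},{"slide":[0,-2.5,-3],"turn":0,"grip":0},{"slide":[0,-2.5,-7],"turn":0,"grip":0},{"slide":[-3,0,-10],"turn":0,"grip":0},{"slide":[-6,3,-12],"turn":0,"grip":0},{"slide":[-7,4.5,-12],"turn":0,"grip":0},{"slide":[-7,4.5,-12],"turn":0,"grip":0},{"slide":[-7,4.5,-12],"turn":0,"grip":0}]'
python3 - <<'E'
from h import *
print(injig(),ctrl.get_state()["contact_force"])
T=wristT(); p,d=ctrl.read_camera("wrist"); p=p[:,:,::-1].copy(); np.save("w6.npy",d)
us=[]
for x,y,z in [(0,0,.034),(0,.05,.034),(-.038,0,.034),(-.038,.05,.034),(-.038,0,.021),(0,.0,.021)]:
    us.append(proj("wrist",np.r_[jw(x,y),z],T)[0])
us=np.array(us); print(us)
x0,y0=(us.min(0)-[40,35]).astype(int); x1,y1=(us.max(0)+[40,30]).astype(int); x0=max(x0,0);y0=max(y0,0)
f=min(800//(x1-x0),600//(y1-y0)); print(x0,y0,f)
cv2.imwrite("pics/w6.png",cv2.resize(p[y0:y1,x0:x1],None,fx=f,fy=f,interpolation=2))
E
```

```text
time: 12.3
eef_pos: [0.4428, -0.4289, 0.1376]
tcp_rot: [0.99, 0.144, -0.0, -0.001]
contact_force: [0.1, 0.1, 0.2]
opening: -0.001
finger_force: 0.0
[-0.0946  0.0283  0.1376] [0.1173 0.0966 0.2385]
[[362.3053  75.1183]
 [273.6501  75.2438]
 [360.2451 144.3083]
 [275.3937 144.3723]
 [357.9712 143.4063]
 [359.8277  77.768 ]]
233 40 4
```

View pics/w6.png

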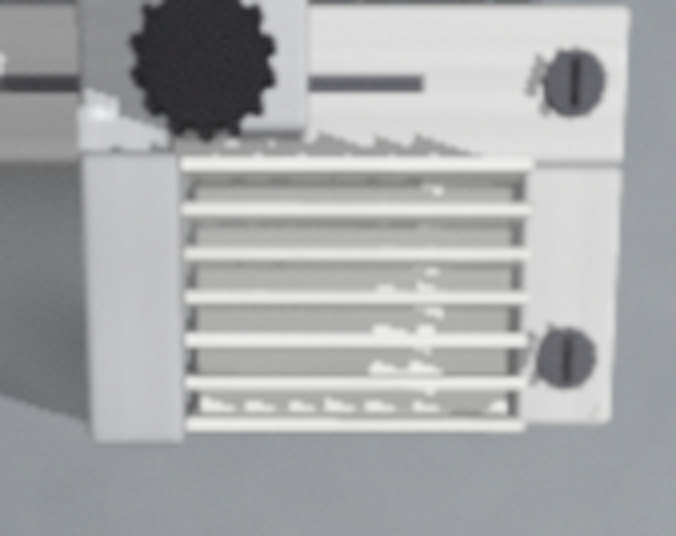

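All contacts look closed: blade at column ~183, end stop at ~530, rail at row ~160. Relative to the prediction, the fins sit perhaps 0.5 mm off the rail. As insurance I give a gentle squaring press on the front face, then re-press the stop.

```bash
python3 -c "
from h import *
print(rel(-.075,.025,.015),rel(-.051,.025,.015))"
```

```text
(array([ 1.93,  0.43, 12.23]), np.float64(0.0004)) (array([ 4.33,  0.43, 12.23]), np.float64(0.0004))
```

```bash
python3 -m inch '[{"slide":[1,0.4,4],"turn":0,"grip":0},{"slide":[1.9,0.4,8],"turn":0,"grip":0},{"slide":[1.9,0.4,10.5],"turn":0,"grip":0},{"slide":[1.9,0.4,12.2],"turn":0,"grip":0},{"slide":[2.4,0.4,12.2],"turn":0,"grip":0},{"slide":[3.0,0.4,12.2],"turn":0,"grip":0},{"slide":[3.6,0.4,12.2],"turn":0,"grip":0},{"slide":[4.0,0.4,12.2],"turn":0,"grip":0},{"slide":[4.2,0.4,12.2],"turn":0,"grip":0},{"slide":[4.3,0.4,12.2],"turn":0,"grip":0},{"slide":[4.4,0.4,12.2],"turn":0,"grip":0}]'
python3 -c "
from h import *
print(injig())"
python3 -m inch '[{"slide":[0.1,0,0],"turn":0,"grip":0},{"slide":[0.2,0,0],"turn":0,"grip":0},{"slide":[0.2,0,0],"turn":0,"grip":0}]'
python3 -c "
from h import *
print(injig())"
```

```text
time: 13.45
eef_pos: [0.4866, -0.4215, 0.0177]
tcp_rot: [0.99, 0.144, 0.0, 0.0]
contact_force: [0.2, 0.0, -0.7]
opening: -0.001
finger_force: 0.0
[-0.0504  0.0229  0.0177]
time: 13.75
eef_pos: [0.487, -0.4213, 0.0175]
tcp_rot: [0.99, 0.144, -0.002, -0.0]
contact_force: [-5.6, -1.7, 2.5]
opening: 0.0
finger_force: 2.7
[-0.05    0.023   0.0175]
```

Contact came at x = -0.0500, the same place as when first seated on the rail, and it was stiff at once. The heat sink is against the rail and did not move. I retract clear.

```bash
python3 -m inch '[{"slide":[-0.3,0,0],"turn":0,"grip":0},{"slide":[-1.5,0,0],"turn":0,"grip":0},{"slide":[-3,0,-1],"turn":0,"grip":0},{"slide":[-4.7,-0.4,-6],"turn":0,"grip":0},{"slide":[-4.7,-0.4,-10],"turn":0,"grip":0},{"slide":[-4.7,-0.4,-12.2],"turn":0,"grip":0},{"slide":[-4.7,-0.4,-12.2],"turn":0,"grip":0},{"slide":[-4.7,-0.4,-12.2],"turn":0,"grip":0}]'
python3 - <<'E'
from h import *
print(injig())
p,d=ctrl.read_camera("wrist"); p=p[:,:,::-1]
cv2.imwrite("pics/w7.png",cv2.resize(p[40:174,233:402],None,fx=4,fy=4,interpolation=2))
E
```

```text
time: 14.55
eef_pos: [0.4416, -0.4306, 0.1398]
tcp_rot: [0.99, 0.144, 0.0, 0.0]
contact_force: [-0.7, -0.5, -0.2]
opening: 0.002
finger_force: 0.0
[-0.0962  0.027   0.1398]
```

View pics/w7.png

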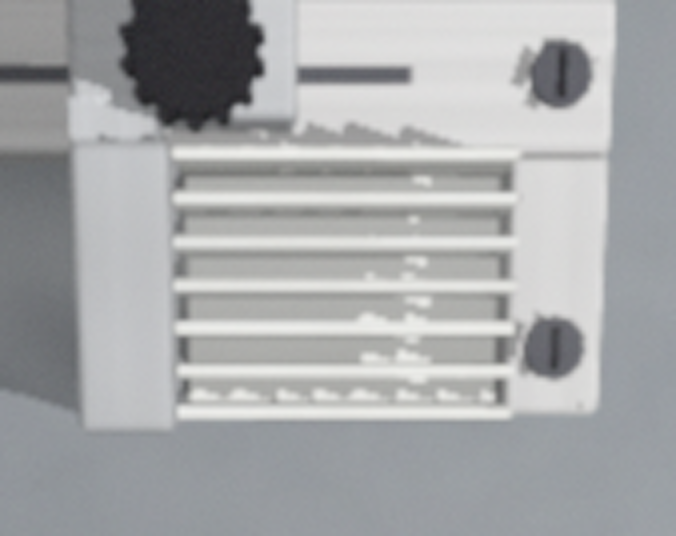

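The heat sink sits flush at the rail (row ~150), the blade (column ~174) and the end stop (~517), and nothing has shifted. I hand the job in.

```bash
python3 -c "
from plant import ctrl
print(ctrl.sign_off())"
```

```text
the job is handed in; nothing more can be done
None
```

The job is handed in: the heat sink was only pushed, lies flat against the back rail and is trapped between the sliding stop and the end stop, with no gap visible in the last wrist picture and the bystanders not touched.

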